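# Unlatch and open the gate of the finished-parts pen

## Task

Open the little tube gate of the parts pen: press its thumb plate down to lift the gravity latch bar out of the keeper, keep it lifted while you push the gate inward, and swing the gate wide open (75 degrees or more). Then let go so that the bar drops back to rest and the gate stays open. Work gently, with no more than about 15 N on gate and latch, since the latch is soon bent, and do not disturb the things standing around.

Things in the scene. Friction and masses are not known exactly. Their poses are not given: they have to be found in the camera images.
- pen: Fixed pen of grey tube, 150 mm high, 290 deep, 460 wide. Origin: on the bench under the gate's hinge axis (the gate's left end seen from the robot). x points from the robot's side into the pen, y along the shut gate towards the hinge post, z up. The 25 mm latch post stands at y = -272 mm. Nothing stands where the gate swings.
- gate (a joint): Gate angle, rad: 0 shut, grows as its free end (towards the pen's -y) swings inward to +x, anticlockwise from above about the pen's origin; stop at 1.6. Opens inward only. Frame of 20 mm tube, 235 mm long, rails 30 and 135 mm above the bench. Stiff hinge (0.1 Nm): it stays where it is left.
- gate_rail (a point): Point on the gate: centre line of its top rail (20 mm tube), 80 mm from the hinge axis, 135 mm above the bench; turns with the gate, axes as the pen's when shut. The rail stands behind the thumb plate and higher (underside 14 mm above the plate), so a finger that presses the plate down can also push the gate by the rail.
- latch (a joint): Angle of the gravity latch bar, rad: 0 at rest (level, on its pin), grows as the thumb plate goes down and the bar's far end rises; stop at 0.30. The bar (steel, 12 mm high, 8 thick) lies across the front of the gate, 16 mm before the hinge plane, on a pivot 155 mm from the hinge and 105 mm above the bench. Let go, it falls back by its own weight.
- bar_end (a point): Centre of the bar's far end, 95 mm from its pivot. At rest it lies before the lip of a keeper on the latch post, which bars the gate. It must rise 4 to 22 mm to clear the lip (the keeper's height differs and is not measured) and stay up until the gate has turned 0.1 rad. 3.5 mm above the clear bar is a hard rubber buffer (7 N per mm; pressed hard it also grips the bar), felt as a steep rise.
- thumb: Thumb plate of the latch, flat steel, 44 mm (out from the gate) x 45 mm, 6 thick. Origin: centre of its top face, 42 mm before the hinge plane, 80 mm from the hinge axis, 111 mm above the bench at rest; axes as the pen's. Pressed down it lifts the bar: 75 mm from the pivot, so it sinks 3 to 18 mm until the bar is clear; takes 1 to 5 N until the buffer is met.
- step_block: stepped steel block 60 x 55 mm, 65 high, standing in the right-hand part of the pen; a bystander, to be left alone; origin under its middle.
- low_block: stepped steel block 55 x 55 mm, 40 high, standing in the right-hand part of the pen; a bystander, to be left alone; origin under its middle.
- punch: turned steel punch, 44 mm across, 75 high, standing in the right-hand part of the pen; a bystander, to be left alone; origin under its middle.
- bushing: steel ring 36 mm across, 35 high, standing on the bench some 90 mm in front of the gate, towards its free end; a bystander, to be left alone; origin under its middle.
- screwdriver: red-handled screwdriver lying on the bench; a bystander, to be left alone; origin under its middle.
- caliper: 200 mm steel caliper lying on the bench; a bystander, to be left alone; origin under its middle.
- bottle: clear bottle, 70 mm across, 200 high; a bystander, to be left alone; origin under its middle.
- wrench: steel wrench lying on the bench; a bystander, to be left alone; origin under its middle.

How it is judged:
On the way, in this order (a step that is already met when the one before it is completed fails the run):
1. the bar is lifted by the thumb plate while the gate is still shut (value of joint latch above 0.04 rad and value of joint gate below 0.06 rad and contact force between the fingers and thumb above 0.3 N), for 0.1 s.
2. the gate has been swung past the keeper (value of joint gate above 0.3 rad), for 0.1 s.
At the end, for the whole second after the job is handed in: the gate stands still, open by more than 1.2 rad (69 degrees), and the latch bar has dropped back to rest (latch under 0.03 rad) (value of joint gate above 1.2 rad and velocity of joint gate between -0.05 and 0.05 rad/s and value of joint latch below 0.03 rad); the robot touches nothing.
It fails at once if the robot presses on the pen, its gate or its latch with more than 18 N (contact force between any of the fingers, the arm and pen above 18 N).
It fails at once if a bystander is moved by more than 20 mm (distance of any of step_block, low_block, punch, bushing, screwdriver, caliper, bottle, wrench from where it was at the start of the episode above 0.02 m).
It also fails if it takes over 64 s, if anything falls off the work surface, if the arm or the gripper's body presses on something with over 40 N, if the wrist force passes 120 N, or if a joint passes its speed limit or range.

## Robot

A 6-joint arm with a two-finger parallel gripper is mounted at the origin on the work surface. World frame = base frame: x ahead of the robot, y to its left, z up, the work surface at z = 0. Lengths are in m, angles in rad, forces in N, time in s.
With the tool pointing down it reaches from about 0.35 to 0.85 m from the base axis. Payload 8.1 kg.
Tool frame: the origin (TCP) lies on the centre line of the jaws, within the pads' length; the fingertips stand 22 mm ahead of it and the grasp point (between the pads) lies 3 mm ahead of it; z points along the fingers, y is the line along which they close (so a half turn about z gives the same grasp; the last joint's range is limited). The gripper opens to 93 mm and grips with 3 to 60 N. Pads are 15 mm wide; open, the fingers measure 128 mm over their backs; the gripper's body (75 mm by 188 mm) begins 65 mm behind the grasp point.
Start: joints at [-1.269, 0.13, 1.488, -0, 1.523, -0.085], TCP at [0.226, -0.556, 0.241] pointing down, gripper open.
Joint ranges: [-2.96, 2.96], [-0.89, 2.26], [0.02, 2.5], [-1.34, 4.48], [0, 2.73], [-2.66, 2.66]. Speed limits (rad/s): [2.39, 2.39, 2.79, 3.14, 3.14, 3.14].

## Interface

Orientations are given as a unit quaternion [w, x, y, z].
In Python, from workcell import * gives the robot as it stands. The module is installed in compiled form; this text tells all that it offers.
- The arm moves only by the shell command python3 -m handwheel 'ROWS' [FORCE]. ROWS is JSON, a list that holds one entry, the list of rows, each a list of 7 numbers: the turn, a rotation vector about the world's x, y, z in rad, then the shift along the world's x, y, z in cm, then the closure, from 0 (fully open) to 1 (shut). A call has 1 to 8 rows; each row shifts and turns the commanded pose from where the row before left it; what a row does not reach is not made up. A row lasts 1/12 s, in which the tool goes at most 41.7 mm and 7.16 degrees, less where a joint would pass 70% of its speed; a pose out of reach is approached as far as the arm can. A call with a gripper value outside its range is refused whole. The fingers move at their own pace and stop on an object; FORCE is the grip in N (left out, the last holds). Time passes only in rows, so rows that do not move let the fingers close. It gives the time, the measured TCP pose, the force, the opening and the grip force at its end, in the units of the state.
- get_obs(): the state, without advancing time (a new reading comes with each control period).
- snapshot(name): name is "side" or "top" or "wrist"; returns (picture, depth): 480x640x3 uint8, blue, green, red; 480x640 float32, m along the optical axis (not along the pixel's ray), 0 where there is no reading.
- calibration(name): a dict with "mtx" (3x3 intrinsics, pixels), "camera_from_world" (4x4, takes a point from world to camera coordinates). Camera axes: x right, y up, looking along -z (the intrinsics and any distortion apply to the point x, -y, -z); pixel columns grow to the right and rows downward; lengths in m; the calibration is good to about 2 mm. A picture is of the moment at which its call begins: read the wrist's pose just before it. calibration takes no time and is no camera call; for the wrist camera it gives the pose at the moment of the call.
- finish_job(): hands the job in; it is judged then, once.
The state is a dict: "time_s": time; "q": joint angles; "joint_vel": joint speeds; "joint_efforts": joint torques, N m; "ee_pos": TCP position; "tool_rot": TCP orientation; "wrist_force": force on the tool from outside, world axes, zero at the start; "torque": the same for the moment, N m; "opening": opening from 0.0 (shut) to 1.0 (fully open); "grip_force": force on a finger pad.
Only numpy, scipy, OpenCV 4.12 (cv2) and the standard library are available. Lean on these libraries where they do the work, as an engineer would, in place of code of your own. Each camera call takes 0.05 s, during which the arm holds its last target. There are 200 camera calls.

## Working session

There is one attempt and no reset: what is moved stays moved. The work goes in short steps, Python scripts to look and compute and a shell command to move; the robot and the scene stay as the last step left them, time stands still between calls to the robot, and variables do not carry over. Pictures are saved under pics/ and viewed, at most 10 in all, crops included, and the job is handed in when it is done.

```bash
mkdir -p pics; python3 - <<'E'
from workcell import *
import cv2, numpy as np
o=get_obs(); print(o['time_s'],o['ee_pos'],o['tool_rot'],o['opening'])
for n in ("top","side"):
    im,d=snapshot(n); cv2.imwrite(f"pics/{n}0.png",im); np.save(f"pics/{n}0.npy",d)
    c=calibration(n); print(n,c['mtx'].round(1).tolist(),c['camera_from_world'].round(3).tolist(),[k for k in c])
E
```

```text
0.0 [ 0.22619087 -0.55516087  0.23959943] [-9.16656129e-04  9.81358258e-01  1.92185112e-01 -1.13671648e-04] 1.0010294849286057
top [[452.6, 0.0, 316.7], [0.0, 452.6, 242.9], [0.0, 0.0, 1.0]] [[0.012, -1.0, 0.019, -0.076], [0.993, 0.014, 0.114, -0.5], [-0.114, 0.017, 0.993, -1.507], [0.0, 0.0, 0.0, 1.0]] ['mtx', 'camera_from_world']
side [[524.2, 0.0, 321.7], [0.0, 524.2, 239.7], [0.0, 0.0, 1.0]] [[0.932, -0.361, 0.005, -0.492], [0.179, 0.473, 0.863, -0.134], [-0.314, -0.804, 0.506, -1.335], [0.0, 0.0, 0.0, 1.0]] ['mtx', 'camera_from_world']
```

View pics/top0.png

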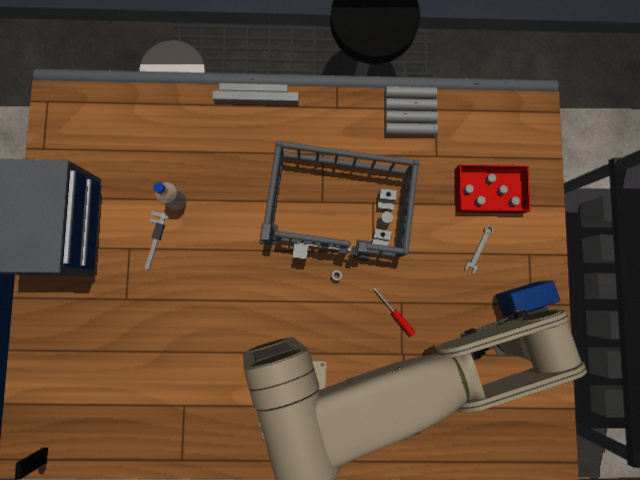

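View pics/side0.png

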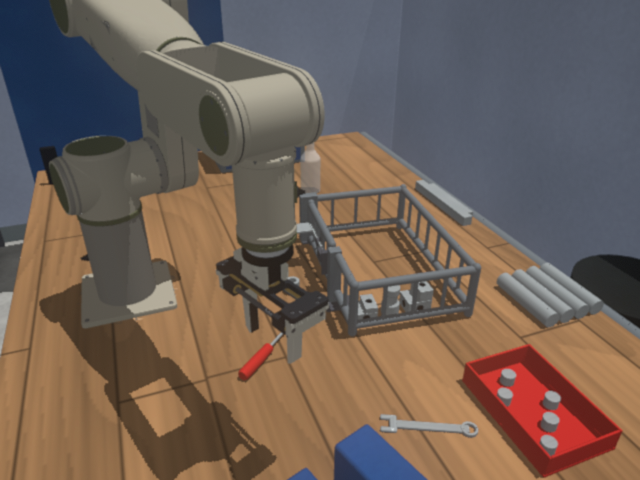

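The top view shows the hinge post at about (267,234), the thumb plate at (300,251), the latch post near (360,250), the bushing at (336,276) and the screwdriver at (394,312). Next I deproject these pixels.

```bash
cat > h.py <<'E'
import numpy as np, cv2
def deproj(u,v,d,c):
    K=c['mtx']; p=np.stack([(u-K[0,2])/K[0,0]*d,-(v-K[1,2])/K[1,1]*d,-d,np.ones_like(d)],-1)
    return (p@np.linalg.inv(c['camera_from_world']).T)[...,:3]
def cloud(d,c):
    v,u=np.mgrid[:480,:640].astype(float); return deproj(u,v,d.astype(float),c)
E
python3 - <<'E'
from workcell import *
from h import *
d=np.load("pics/top0.npy"); W=cloud(d,calibration("top")); im=cv2.imread("pics/top0.png")
for n,(u,v) in dict(hinge=(267,234),thumb=(300,251),bush=(336,273),bl=(281,148),br=(414,164)).items():
    print(n,np.median(W[v-1:v+2,u-1:u+2].reshape(-1,3),0).round(3))
# plate: height 95..125
R=W[225:265,255:375]; z=R[...,2]
m=(z>.1)&(z<.118); k,l,s,c=cv2.connectedComponentsWithStats(m.astype(np.uint8))
for i in range(1,k):
    if s[i,4]>15: print(s[i],R[l==i].mean(0).round(3))
# rail line pts
m=(z>.128)&(z<.165); P=R[m]; print(len(P))
top=W[...,2]; M=(top>.13)&(top<.165); 
M[:, :250]=0; M[:,425:]=0; M[:135]=0; M[270:]=0
Q=W[M][:,:2].astype(np.float32); r=cv2.minAreaRect(Q); print(r, cv2.boxPoints(r).round(3).tolist())
g=np.argwhere((z>.12)&(z<.165)); 
# gate line fit: cols 285..340
cols=W[230:255,283:345].reshape(-1,3); cols=cols[(cols[:,2]>.135)&(cols[:,2]<.15)]; print(len(cols),np.median(cols,0),cv2.fitLine(cols[:,:2].astype(np.float32),cv2.DIST_HUBER,0,.001,.001).ravel())
cv2.imwrite("pics/crop.png",cv2.resize(im[215:290,250:375],None,fx=6,fy=6,interpolation=cv2.INTER_CUBIC))
E
```

```text
hinge [0.513 0.089 0.151]
thumb [ 0.465 -0.014  0.11 ]
bush [ 0.402 -0.137  0.001]
bl [0.801 0.053 0.133]
br [ 0.748 -0.377  0.144]
[ 37  16  60  18 381] [ 0.474 -0.056  0.111]
793
((0.6295138597488403, -0.1411854326725006), (0.4661797881126404, 0.3332943618297577), 82.8416748046875) [[0.4350000023841858, -0.35199999809265137], [0.765999972820282, -0.3930000066757202], [0.8240000009536743, 0.0689999982714653], [0.49300000071525574, 0.11100000143051147]]
375 [ 0.50356269 -0.05532286  0.14334359] [ 0.12511267  0.99214256  0.50350404 -0.05672363]
```

View pics/crop.png

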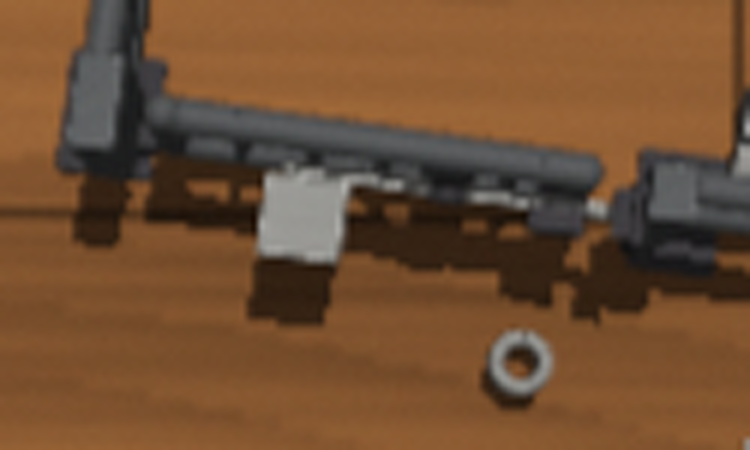

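The crop confirms the plate at full-image pixel (300,251), with the rail just behind it and the bar running to the latch post on the right. The measurements agree with each other:
- **Plate:** (0.465, -0.015, 0.110).
- **Pen:** yaw is -0.125 rad, and the hinge axis is near (0.517, 0.059).
- **Check:** the rail line fit passes through (0.518, 0.059), so the hinge position holds.

I'll now move above the plate with the jaws shut and the closing line along pen x.

```bash
python3 -m handwheel '[[[0,0,0.066,1.55,3.37,0,1],[0,0,0.066,1.55,3.37,0,1],[0,0,0.066,1.55,3.37,0,1],[0,0,0.066,1.55,3.37,0,1],[0,0,0.066,1.55,3.37,0,1],[0,0,0.066,1.55,3.37,0,1],[0,0,0.066,1.55,3.37,0,1],[0,0,0.066,1.55,3.37,0,1]]]' 10
python3 -m handwheel '[[[0,0,0.066,1.55,3.37,0,1],[0,0,0.066,1.55,3.37,0,1],[0,0,0.066,1.55,3.37,0,1],[0,0,0.066,1.55,3.37,0,1],[0,0,0.066,1.55,3.37,0,1],[0,0,0.066,1.55,3.37,0,1],[0,0,0.066,1.55,3.37,0,1],[0,0,0.066,1.55,3.37,0,1]]]'
python3 -m handwheel '[[[0,0,0,0,0,-1,1],[0,0,0,0,0,-1,1],[0,0,0,0,0,-1,1],[0,0,0,0,0,0,1],[0,0,0,0,0,0,1]]]'
python3 - <<'E'
from workcell import *
from h import *
o=get_obs(); print(o)
im,d=snapshot("wrist"); cv2.imwrite("pics/w1.png",im); np.save("pics/w1.npy",d)
im,d=snapshot("side"); cv2.imwrite("pics/s1.png",cv2.resize(im[150:350,200:420],None,fx=3,fy=3)[:600,:660])
E
```

```text
time_s: 0.77
ee_pos: [0.3505, -0.2843, 0.2403]
tool_rot: [-0.0, 0.897, 0.443, -0.0]
wrist_force: [1.0, 0.3, 0.3]
opening: 0.474
grip_force: 0.0
time_s: 1.43
ee_pos: [0.4745, -0.0145, 0.2404]
tool_rot: [-0.0, 0.75, 0.662, -0.0]
wrist_force: [0.1, -0.1, 0.4]
opening: 0.01
grip_force: 0.0
time_s: 1.85
ee_pos: [0.4733, -0.0175, 0.2094]
tool_rot: [-0.001, 0.752, 0.66, -0.001]
wrist_force: [0.5, 0.0, 0.6]
opening: 0.006
grip_force: 0.0
{'time_s': 1.85, 'q': array([-1.45148552e-01, -1.99406062e-01,  1.86746936e+00, -2.40586161e-04,
        1.47599701e+00, -1.48469145e-02]), 'joint_vel': array([-0.00234524, -0.01129736, -0.0293567 ,  0.00123596,  0.00695465,
        0.00106786]), 'joint_efforts': array([ 4.67900718e-01, -3.76391137e+01, -4.78140128e+01,  1.00046801e-01,
       -9.39021190e-02, -2.45769341e-03]), 'ee_pos': array([ 0.47325329, -0.01752045,  0.20937862]), 'tool_rot': array([-0.00086174,  0.75163443,  0.65957877, -0.0008911 ]), 'wrist_force': array([0.5330941 , 0.04819533, 0.59318664]), 'torque': array([ 0.02054429, -0.09927608,  0.01157455]), 'grip_force': 0.0, 'opening': 0.005740411248378804}
```

View pics/w1.png

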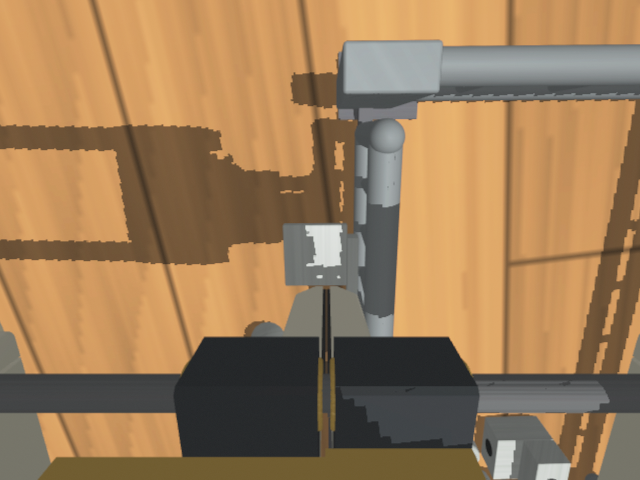

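The wrist view shows the plate at columns 284–347, rows 223–285. The rail runs down columns 365–405 with its end ball at (387,135), and the shut fingertips are near (327,290). I'll refine the positions from the depth.

```bash
python3 - <<'E'
from workcell import *
from h import *
W=cloud(np.load("pics/w1.npy"),calibration("wrist"))
a=-0.125; R=np.array([[np.cos(a),np.sin(a)],[-np.sin(a),np.cos(a)]]); H=np.array([.517,.059])
def pen(p): return np.r_[R@(p[:2]-H),p[2]].round(4)
P=W[215:290,270:355].reshape(-1,3); P=P[(P[:,2]>.104)&(P[:,2]<.116)]
Q=np.array([pen(p) for p in P]); print("plate",len(Q),Q.min(0),Q.max(0),np.percentile(Q,[2,50,98],axis=0).round(4).tolist())
P=W[210:320,362:405].reshape(-1,3); P=P[(P[:,2]>.142)&(P[:,2]<.15)]
print("rail",np.median([pen(p) for p in P],0),cv2.fitLine(P[:,:2].astype(np.float32),cv2.DIST_HUBER,0,.001,.001).ravel())
print("ball",pen(W[135,387]),"tip pen",pen(get_obs()['ee_pos']))
E
```

```text
plate 4374 [-0.0628 -0.1109  0.1041] [-0.0126 -0.0605  0.1146] [[-0.0616, -0.105, 0.1098], [-0.0379, -0.0826, 0.1117], [-0.0137, -0.0611, 0.1131]]
rail [ 0.0008 -0.0772  0.1449] [ 0.11974673  0.99280447  0.5081967  -0.0184875 ]
ball [ 0.0004 -0.0026  0.1501] tip pen [-0.0329 -0.0813  0.2108]
```

The pen frame is good to 1–3 mm. Now I lower the fingers, slowly at the end.

```bash
python3 -m handwheel '[[[0,0,0,0,0,-2,1],[0,0,0,0,0,-2,1],[0,0,0,0,0,-2,1],[0,0,0,0,0,-1,1],[0,0,0,0,0,0,1],[0,0,0,0,0,0,1]]]'
python3 -m handwheel '[[[0,0,0,0,0,-0.2,1],[0,0,0,0,0,-0.2,1],[0,0,0,0,0,0,1],[0,0,0,0,0,0,1]]]'
python3 -m handwheel '[[[0,0,0,0,0,-0.2,1],[0,0,0,0,0,-0.2,1],[0,0,0,0,0,0,1],[0,0,0,0,0,0,1]]]'
```

```text
time_s: 2.45
ee_pos: [0.4743, -0.0169, 0.141]
tool_rot: [-0.0, 0.751, 0.66, -0.0]
wrist_force: [-0.5, -0.4, 0.4]
opening: 0.005
grip_force: 0.0
time_s: 2.78
ee_pos: [0.4747, -0.0165, 0.1373]
tool_rot: [0.0, 0.751, 0.66, 0.0]
wrist_force: [0.1, 0.6, 0.8]
opening: 0.004
grip_force: 0.0
time_s: 3.12
ee_pos: [0.4745, -0.0165, 0.1327]
tool_rot: [0.0, 0.751, 0.66, 0.0]
wrist_force: [0.8, 1.0, 1.0]
opening: 0.009
grip_force: 0.7
```

```bash
python3 -m handwheel '[[[0,0,0,0,0,-0.1,1],[0,0,0,0,0,-0.1,1],[0,0,0,0,0,0,1],[0,0,0,0,0,0,1]]]'
python3 -m handwheel '[[[0,0,0,0,0,-0.1,1],[0,0,0,0,0,-0.1,1],[0,0,0,0,0,0,1],[0,0,0,0,0,0,1]]]'
```

```text
time_s: 3.45
ee_pos: [0.4745, -0.0164, 0.1307]
tool_rot: [0.0, 0.751, 0.66, 0.0]
wrist_force: [1.7, 0.8, 1.7]
opening: 0.006
grip_force: 0.8
time_s: 3.78
ee_pos: [0.4744, -0.0165, 0.1286]
tool_rot: [-0.0, 0.751, 0.66, 0.0]
wrist_force: [0.5, 1.2, 1.5]
opening: 0.01
grip_force: 0.8
```

```bash
python3 -m handwheel '[[[0,0,0,0,0,-0.1,1],[0,0,0,0,0,0,1],[0,0,0,0,0,0,1]]]' | grep -E 'ee_pos|wrist'
python3 -m handwheel '[[[0,0,0,0,0,-0.1,1],[0,0,0,0,0,0,1],[0,0,0,0,0,0,1]]]' | grep -E 'ee_pos|wrist'
python3 -m handwheel '[[[0,0,0,0,0,-0.05,1],[0,0,0,0,0,0,1],[0,0,0,0,0,0,1]]]' | grep -E 'ee_pos|wrist'
```

```text
ee_pos: [0.4743, -0.0165, 0.1276]
wrist_force: [0.7, 0.7, 0.6]
ee_pos: [0.4743, -0.0165, 0.1265]
wrist_force: [0.9, 1.5, 1.5]
ee_pos: [0.4743, -0.0165, 0.1261]
wrist_force: [0.4, 1.2, 1.1]
```

```bash
python3 -m handwheel '[[[0,0,0,0,0,-0.1,1],[0,0,0,0,0,0,1],[0,0,0,0,0,0,1]]]' | grep -E 'ee_pos|wrist'
python3 -m handwheel '[[[0,0,0,0,0,-0.05,1],[0,0,0,0,0,0,1],[0,0,0,0,0,0,1]]]' | grep -E 'ee_pos|wrist'
python3 -m handwheel '[[[0,0,0,0,0,-0.05,1],[0,0,0,0,0,0,1],[0,0,0,0,0,0,1]]]' | grep -E 'ee_pos|wrist'
```

```text
ee_pos: [0.4743, -0.0165, 0.125]
wrist_force: [0.2, 1.0, 1.6]
ee_pos: [0.4743, -0.0165, 0.1246]
wrist_force: [0.4, 0.9, 1.1]
ee_pos: [0.4743, -0.0165, 0.1241]
wrist_force: [0.6, 0.8, 1.0]
```

```bash
python3 - <<'E'
from workcell import *
import cv2
im,d=snapshot("side"); cv2.imwrite("pics/s2.png",cv2.resize(im[180:310,270:370],None,fx=5,fy=4.5))
E
```

```text
(no output)
```

View pics/s2.png

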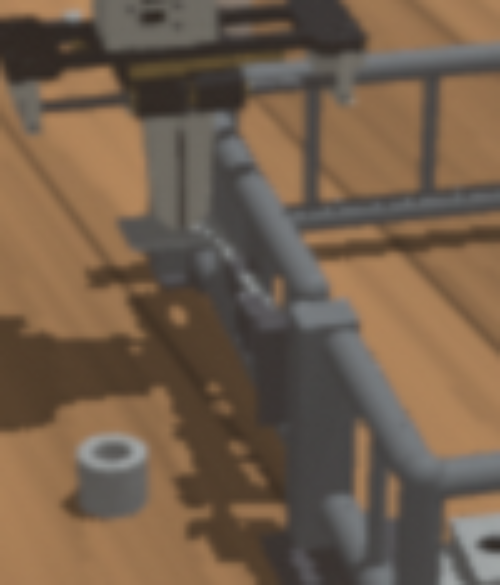

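The side crop shows the fingers standing on the tilted plate at (185,235), with the bar at (240,270) rising towards the keeper. I'll keep pressing until the buffer is felt.

```bash
for i in 1; do python3 -m handwheel '[[[0,0,0,0,0,-0.1,1],[0,0,0,0,0,0,1],[0,0,0,0,0,0,1]]]' | grep -E 'ee_pos|wrist'; done
python3 -m handwheel '[[[0,0,0,0,0,-0.05,1],[0,0,0,0,0,0,1],[0,0,0,0,0,0,1]]]' | grep -E 'ee_pos|wrist'
python3 -m handwheel '[[[0,0,0,0,0,-0.05,1],[0,0,0,0,0,0,1],[0,0,0,0,0,0,1]]]' | grep -E 'ee_pos|wrist'
```

```text
ee_pos: [0.4744, -0.0165, 0.1235]
wrist_force: [-1.5, 1.0, 4.8]
ee_pos: [0.4745, -0.0165, 0.1232]
wrist_force: [-2.8, 0.2, 6.8]
ee_pos: [0.4745, -0.0165, 0.1229]
wrist_force: [-3.9, 1.0, 9.1]
```

The buffer starts near TCP z = 0.124. I'll back off about 1.5 mm, then close up to the rail.

```bash
python3 -m handwheel '[[[0,0,0,0,0,0.15,1],[0,0,0,0,0,0.1,1],[0,0,0,0,0,0,1],[0,0,0,0,0,0,1]]]' | grep -E 'ee_pos|wrist'
python3 -m handwheel '[[[0,0,0,0.1,-0.01,0,1],[0,0,0,0.1,-0.01,0,1],[0,0,0,0.1,-0.01,0,1],[0,0,0,0,0,0,1]]]' | grep -E 'ee_pos|wrist'
python3 -m handwheel '[[[0,0,0,0.1,-0.01,0,1],[0,0,0,0.1,-0.02,0,1],[0,0,0,0,0,0,1]]]' | grep -E 'ee_pos|wrist'
```

```text
ee_pos: [0.4744, -0.0165, 0.1245]
wrist_force: [0.3, 0.7, 1.6]
ee_pos: [0.4774, -0.0168, 0.1245]
wrist_force: [-0.4, 0.1, 0.9]
ee_pos: [0.4795, -0.0171, 0.1246]
wrist_force: [-0.1, 0.5, 1.0]
```

```bash
python3 -m handwheel '[[[0,0,0.02,0.14,-0.07,0.05,1],[0,0,0.02,0.14,-0.07,0,1],[0,0,0.02,0.14,-0.07,0,1],[0,0,0,0,0,0,1]]]' | grep -E 'ee_pos|wrist'
python3 - <<'E'
import numpy as np
p=np.array([-.0277,-.0802]);H=np.array([.517,.059])
for t in np.arange(0,1.51,.1):
    a=t-.125; c,s=np.cos(a),np.sin(a); print(round(t,2),(H+[c*p[0]-s*p[1],s*p[0]+c*p[1]]).round(4))
E
```

```text
ee_pos: [0.4841, -0.0193, 0.1254]
wrist_force: [0.7, 1.0, 1.6]
0.0 [ 0.4795 -0.0171]
0.1 [ 0.4873 -0.0205]
0.2 [ 0.4954 -0.0231]
0.3 [ 0.5037 -0.0248]
0.4 [ 0.5121 -0.0257]
0.5 [ 0.5206 -0.0258]
0.6 [ 0.529 -0.025]
0.7 [ 0.5374 -0.0234]
0.8 [ 0.5455 -0.0209]
0.9 [ 0.5533 -0.0177]
1.0 [ 0.5608 -0.0137]
1.1 [ 0.5678 -0.0089]
1.2 [ 0.5744 -0.0035]
1.3 [0.5803 0.0025]
1.4 [0.5856 0.0091]
1.5 [0.5903 0.0162]
```

```bash
python3 -m handwheel '[[[0,0,0.03,0.24,-0.09,0,1],[0,0,0.03,0.24,-0.08,0,1],[0,0,0.03,0.24,-0.08,0,1],[0,0,0,0,0,0,1]]]' | grep -E 'ee_pos|wrist'
python3 -m handwheel '[[[0,0,0.03,0.25,-0.07,0,1],[0,0,0.03,0.25,-0.06,0,1],[0,0,0.03,0.25,-0.06,0,1],[0,0,0,0,0,0,1]]]' | grep -E 'ee_pos|wrist'
python3 - <<'E'
from workcell import *
import cv2
im,d=snapshot("side"); cv2.imwrite("pics/s3.png",cv2.resize(im[180:310,270:370],None,fx=5,fy=4.5))
E
```

```text
ee_pos: [0.4914, -0.022, 0.1254]
wrist_force: [0.5, -0.5, 2.0]
ee_pos: [0.4988, -0.0239, 0.1254]
wrist_force: [1.4, -1.4, 2.1]
```

View pics/s3.png

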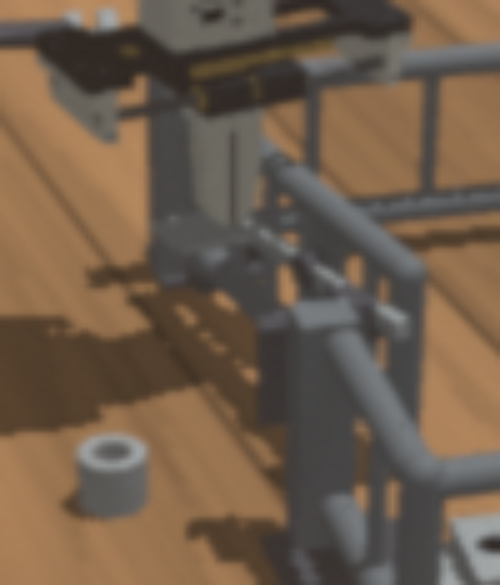

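The side crop shows the gate open about 0.25 rad, with its free end at (410,265). The bar end at (395,320) is inside the pen, past the keeper post. I'll now lift the fingertips above the plate, still against the rail, and push the gate round.

```bash
python3 -m handwheel '[[[0,0,0.05,0.42,-0.08,0,1],[0,0,0.05,0.42,-0.05,0.2,1],[0,0,0.05,0.42,-0.03,0.3,1],[0,0,0.05,0.42,-0.02,0.3,1],[0,0,0.05,0.42,0,0.3,1],[0,0,0,0,0,0,1]]]' | grep -E 'ee_pos|wrist|rot'
python3 -m handwheel '[[[0,0,0.05,0.42,0.02,0.1,1],[0,0,0.05,0.42,0.04,0,1],[0,0,0.05,0.42,0.06,0,1],[0,0,0.05,0.42,0.08,0,1],[0,0,0.05,0.41,0.1,0,1],[0,0,0.05,0.41,0.12,0,1],[0,0,0,0,0,0,1]]]' | grep -E 'ee_pos|wrist|rot'
```

```text
ee_pos: [0.5196, -0.0254, 0.1363]
tool_rot: [0.0, 0.568, 0.823, 0.0]
wrist_force: [1.1, -0.8, 0.3]
ee_pos: [0.5442, -0.0209, 0.1367]
tool_rot: [-0.0, 0.439, 0.898, 0.0]
wrist_force: [-0.5, -0.2, -0.2]
```

```bash
python3 -m handwheel '[[[0,0,0.05,0.4,0.15,0,1],[0,0,0.05,0.4,0.16,0,1],[0,0,0.05,0.38,0.19,0,1],[0,0,0.05,0.38,0.2,0,1],[0,0,0.05,0.36,0.22,0,1],[0,0,0.05,0.35,0.24,0,1],[0,0,0,0,0,0,1]]]' | grep -E 'ee_pos|wrist|rot'
python3 -m handwheel '[[[0,0,0.05,0.34,0.26,0,1],[0,0,0.05,0.32,0.28,0,1],[0,0,0.05,0.3,0.29,0,1],[0,0,0.05,0.29,0.3,0,1],[0,0,0.05,0.28,0.32,0,1],[0,0,0.05,0.26,0.33,0,1],[0,0,0,0,0,0,1]]]' | grep -E 'ee_pos|wrist|rot'
python3 - <<'E'
from workcell import *
from h import *
im,d=snapshot("top"); cv2.imwrite("pics/t4.png",cv2.resize(im[135:290,250:425],None,fx=4,fy=3.8))
E
```

```text
ee_pos: [0.5669, -0.0093, 0.1368]
tool_rot: [-0.0, 0.3, 0.954, 0.0]
wrist_force: [-0.3, -0.1, 0.2]
ee_pos: [0.5848, 0.0085, 0.137]
tool_rot: [-0.0, 0.154, 0.988, 0.0]
wrist_force: [0.0, -0.2, 0.4]
```

View pics/t4.png

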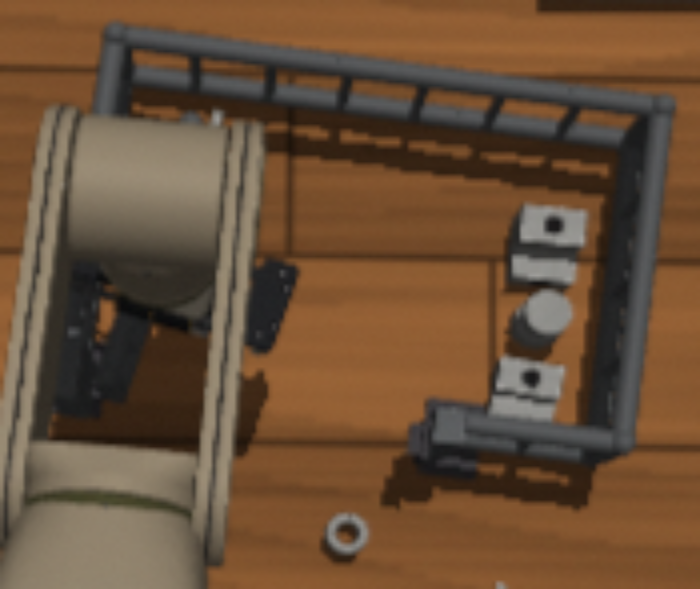

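The top crop shows the free end of the gate at about (200,118), swung to roughly 1.38 rad, and the bystanders are in place. Now I back off the rail and lift clear.

```bash
python3 -m handwheel '[[[0,0,0,-0.1,-0.3,0.1,1],[0,0,0,-0.1,-0.3,0.1,1],[0,0,0,-0.1,-0.3,0.5,1],[0,0,0,0,0,2,1],[0,0,0,0,0,3,1],[0,0,0,0,0,3,1],[0,0,0,-2,-3,1,1],[0,0,0,-2,-3,1,1]]]' | grep -E 'ee_pos|wrist'
python3 -m handwheel '[[[0,0,0,-2,-3.5,0,1],[0,0,0,-2,-3.5,0,1],[0,0,0,-2,-3.5,0,1],[0,0,0,-2,-3.5,0,1],[0,0,0,-1,-3.5,0,1],[0,0,0,0,0,0,1],[0,0,0,0,0,0,1]]]' | grep -E 'ee_pos|wrist'
python3 - <<'E'
from workcell import *
from h import *
im,d=snapshot("top"); W=cloud(d,calibration("top"))
cv2.imwrite("pics/t5.png",np.hstack([cv2.resize(im[135:290,250:425],None,fx=2.2,fy=2.2),cv2.resize(snapshot("side")[0][160:315,250:425],None,fx=2.2,fy=2.2)]))
P=W[150:240,262:345].reshape(-1,3); a=-.125
X=(P[:,:2]-[.517,.059]); px=np.cos(a)*X[:,0]+np.sin(a)*X[:,1]; py=-np.sin(a)*X[:,0]+np.cos(a)*X[:,1]
m=(P[:,2]>.137)&(P[:,2]<.15)&(px>.04)&(px<.25)&(py<.01); t=np.arctan2(px[m],-py[m]); print(m.sum(),np.median(t),np.percentile(t,[10,90]))
m=(P[:,2]>.09)&(P[:,2]<.118)&(px>.0)&(px<.27)&(py<.01)&(py>-.12); print(m.sum(),P[m].mean(0).round(3),np.percentile(P[m][:,2],[5,50,95]).round(3))
print(get_obs()['time_s'])
E
```

```text
ee_pos: [0.5426, -0.0609, 0.2471]
wrist_force: [-0.3, -0.7, 0.3]
ee_pos: [0.4509, -0.2378, 0.2447]
wrist_force: [-0.2, 0.6, -0.4]
331 1.430007347799039 [1.3728998  1.49848908]
386 [ 0.631 -0.001  0.11 ] [0.104 0.111 0.116]
11.7
```

View pics/t5.png

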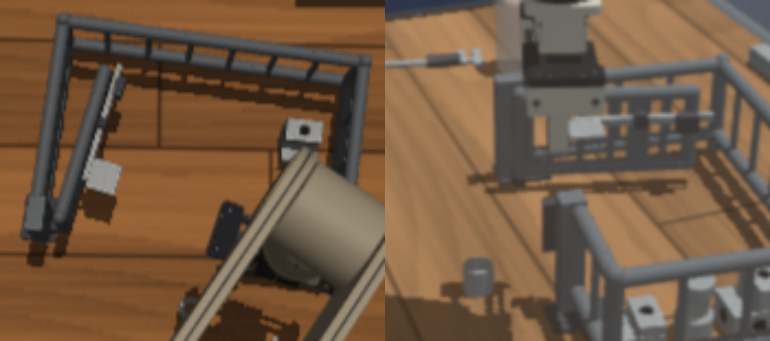

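The picture shows the gate wide open, about 1.4 rad by depth. The bar is level at 0.11 m, the bushing stands where it was, and the robot is clear of everything, so I'm handing in.

```bash
python3 -c "
from workcell import *
print(finish_job())"
```

```text
the job is handed in; nothing more can be done
None
```

The gate was swung open to about 1.4 rad (80 degrees) and stays there, the latch bar is back at rest, the highest wrist force I read was about 10 N, and the job is handed in (no verdict was returned).

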